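# Put three fossils back in the foam trays cut for them

### The job

The three fossils have been laid on one another's trays: put each one back so that it lies flat and fully down in the foam cut-out shaped for it. While you swap them round, rest one of them on the plain foam pad and let go of it there; never set a fossil on the bare bench, and leave the glue bottle and the air blower standing where they are.

Things in the scene. Friction and masses are not known exactly. Their poses are not given: they have to be found in the camera images.
- vertebra: Brown round fossil vertebra, a spool 60 mm across and 34 mm high with flat ends (the upper one dished) and a waist 53 mm across at mid-height. Origin: centre of its underside, z up. Its rim can be gripped in any direction. Belongs in tray_round; starts lying across the cut-out of tray_long, on top of the foam.
- toe_bone: Brown fossil toe bone lying along its x, 104 mm long: block end at -x (28 mm wide, 32 high), straight shaft from x = -12 to +12 (20 mm wide in y, from 4 to 28 mm above the underside), two-lobed round end at +x (28 wide and high). Origin: underside at mid-length, z up. Grip the shaft, closing along y. Belongs in tray_long, either way round; starts crosswise on the foam of tray_tooth.
- tooth: Fossil shark tooth lying flat, 26 mm thick, 84 mm long: x from -38 (notched brown root) to +46 mm (point of the dark triangular crown). Origin: underside, on the midline, z up. The root's two flanks are parallel, 58 mm apart in y, from x = -30 to -12 mm: grip there, closing along y. Belongs in tray_tooth, point to the cut-out's narrow end; starts on the foam of tray_round.
- tray_round: Fixed white card tray 142 x 118 mm (x, y) and 14 mm high, filled level with charcoal foam that has a round cut-out 72 mm across at the tray's centre. The cut-out's white floor is 4 mm above the bench, the foam's top 14 mm above it. Origin: bench level under the cut-out's centre, z up.
- tray_long: The same tray with a long rectangular cut-out, 116 mm along the tray's x and 40 mm along its y. Cut-out floor 4 mm, foam top 14 mm above the bench. Origin: bench level under the cut-out's centre, z up.
- tray_tooth: The same tray with a tooth-shaped cut-out: 70 mm wide in y from x = -44 to -14 mm, then narrowing evenly to 14 mm wide at x = +53 mm. Cut-out floor 4 mm, foam top 14 mm above the bench. Origin: bench level; a tooth lies right when its origin is above this one and its x axis points the same way.
- pad: Fixed plain charcoal foam pad without a cut-out or tray, 120 x 100 mm and 14 mm high, empty at the start. Origin: bench level under its centre, z up. One fossil at a time is rested here, its origin within 30 mm of the pad's centre.
- glue_bottle: White dropper bottle standing on the bench, 32 mm across and 92 mm high. Origin: centre of its underside. Leave it standing there.
- blower: Black rubber air blower with a red nozzle standing on the bench, 56 mm across and 137 mm high. Origin: centre of its underside. Leave it standing there.
Mind the look-alikes: they are no part of the job. What is shaped like the tray_tooth but red or yellow is not meant.

How it is judged:
On the way:
1. one fossil rests on the plain foam pad, let go of (((horizontal distance between vertebra and pad below 0.045 m and z of vertebra in the frame of pad below 0.018 m and contact force between the fingers and vertebra below 0.1 N and linear speed of vertebra below 0.02 m/s) or (horizontal distance between toe_bone and pad below 0.045 m and z of toe_bone in the frame of pad below 0.018 m and contact force between the fingers and toe_bone below 0.1 N and linear speed of toe_bone below 0.02 m/s) or (horizontal distance between tooth and pad below 0.045 m and z of tooth in the frame of pad below 0.018 m and contact force between the fingers and tooth below 0.1 N and linear speed of tooth below 0.02 m/s))), for 0.2 s.
At the end, for the whole second after the job is handed in: The vertebra lies in tray_round, the toe bone in tray_long and the tooth in tray_tooth: each within 10 mm of its cut-out's centre, underside no more than 3 mm above the cut-out's floor (7 mm above the bench), right side up within 0.1 rad, released and at rest (horizontal distance between vertebra and tray_round below 0.01 m and z of vertebra in the frame of tray_round below 0.007 m and angle between each of vertebra, toe_bone, tooth's own z axis and vertical below 0.1 rad and linear speed of each of vertebra, toe_bone, tooth below 0.02 m/s and horizontal distance between toe_bone and tray_long below 0.01 m and z of toe_bone in the frame of tray_long below 0.007 m and horizontal distance between tooth and tray_tooth below 0.01 m and z of tooth in the frame of tray_tooth below 0.007 m); the robot touches nothing.
It fails at once if a fossil lies on the bare bench (height (world z) of any of vertebra, toe_bone, tooth below 0.0015 m).
It fails at once if the glue bottle is moved more than 25 mm or tipped (distance of glue_bottle from where it was at the start of the episode above 0.025 m or angle between glue_bottle's own z axis and vertical above 0.5 rad).
It fails at once if the air blower is moved more than 25 mm or tipped (distance of blower from where it was at the start of the episode above 0.025 m or angle between blower's own z axis and vertical above 0.5 rad).
It also fails if it takes over 112 s, if anything falls off the work surface, if the arm or the gripper's body presses on something with over 40 N, if the wrist force passes 120 N, or if a joint passes its speed limit or range.

### The arm

A 6-joint arm with a two-finger parallel gripper is mounted at the origin on the work surface. World frame = base frame: x ahead of the robot, y to its left, z up, the work surface at z = 0. Lengths are in m, angles in rad, forces in N, time in s.
With the tool pointing down it reaches from about 0.325 to 0.875 m from the base axis. Payload 4.4 kg.
Tool frame: the origin (TCP) lies midway between the tips of the shut fingers; the grasp point (between the pads) lies 19 mm behind it; z points along the fingers, y is the line along which they close (so a half turn about z gives the same grasp; the last joint's range is limited). The gripper opens to 85 mm and grips with 20 to 120 N. Pads are 22 mm wide; open, the fingers measure 114 mm over their backs; the gripper's body (76 mm by 85 mm) begins 54 mm behind the grasp point. The pads swing forward as they close: fully open they stand 13 mm farther back than shut.
Start: joints at [1.05, 0.207, 1.542, -0, 1.393, -0.15], TCP at [0.208, 0.536, 0.231] pointing down, gripper open.
Joint ranges: [-2.73, 2.73], [-0.86, 2.22], [0.23, 2.46], [-1.11, 4.25], [0.08, 2.63], [-2.82, 2.82]. Speed limits (rad/s): [2.79, 2.79, 3.14, 3.14, 3.14, 3.14].

### API

Orientations are given as a 3x3 rotation matrix whose columns are the frame's x, y, z axes.
In Python, from workcell import arm gives the robot as it stands. Calls block until the motion is done:
- arm.movep(position, orientation): joint-space move of the TCP to a pose.
- arm.servo_line(position, orientation=None, v=0.15, threshold=None): straight line of the TCP; orientation=None keeps the orientation; v is the mean speed in m/s. With threshold (N) it stops when the force on the tool has changed by that much, and returns True; else False.
- arm.move_joints(angles): joint-space move.
- arm.ungrasp() and arm.clamp(): open the fingers fully, or close them until they stop; the grip force is fixed at half the most.
- arm.wait(seconds).
- arm.ik(position, orientation): joint angles nearest the present ones, or None.
- arm.observe(): the state.
- arm.camera(name): name is "scene" or "top" or "wrist"; returns (picture, depth): 400x640x3 uint8, red, green, blue; 400x640 float32, m along the optical axis (not along the pixel's ray), 0 where there is no reading.
- arm.camera_info(name): a dict with "vertical_fov" (degrees; the focal length in pixels is half the picture's height over the tangent of half this angle, whatever the lens; pixels are square), "cx", "cy" (the principal point, pixels), "cam_to_world" (4x4, takes a point from camera to world coordinates); the wrist camera has in their place "hand_eye" (4x4, takes a point from camera to tool coordinates, whose origin is the TCP and whose axes are the flange's). Camera axes: x right, y up, looking along -z (the intrinsics and any distortion apply to the point x, -y, -z); pixel columns grow to the right and rows downward; lengths in m; the calibration is good to about 2 mm. A picture is of the moment at which its call begins: read the wrist's pose just before it. camera_info takes no time and is no camera call.
A pose or a line that the arm cannot do raises arm.IKError and nothing moves.
- arm.hand_in(): hands the job in; it is judged then, once.
The state is a dict: "t": time; "joint_positions": joint angles; "qd": joint speeds; "joint_efforts": joint torques, N m; "tcp_pos": TCP position; "tool_rot": TCP orientation; "ft_force": force on the tool from outside, world axes, zero at the start; "wrist_torque": the same for the moment, N m; "finger_gap": finger opening in m; "gripper_force": force on a finger pad.
Only numpy, scipy, OpenCV 4.12 (cv2) and the standard library are available. Lean on these libraries where they do the work, as an engineer would, in place of code of your own. Each camera call takes 0.05 s, during which the arm holds its last target. There are 200 camera calls.

## Working session

There is one attempt and no reset: what is moved stays moved. The work goes in short steps, each a Python script; the robot and the scene stay as the last script left them, time stands still between calls to the robot, and variables do not carry over. Pictures are saved under pics/ and viewed, at most 14 in all, crops included, and the job is handed in when it is done.

```bash
ls; mkdir -p pics; python3 - <<'E'
from workcell import arm
import cv2,numpy as np
for n in("top","scene"):
    p,d=arm.camera(n); cv2.imwrite(f"pics/{n}0.png",p[:,:,::-1]); np.save(n+"0.npy",d)
    print(n,arm.camera_info(n))
print(arm.camera_info("wrist"))
E
```

```text
pics
top {'vertical_fov': 57.49424925818508, 'cx': 319.8654276228524, 'cy': 201.5042218873289, 'cam_to_world': array([[ 1.60593079e-02,  9.97363602e-01, -7.07668266e-02,
         3.67753664e-01],
       [-9.99870498e-01,  1.60927620e-02, -9.74057448e-05,
         6.83027315e-02],
       [ 1.04168475e-03,  7.07592265e-02,  9.97492881e-01,
         1.03537200e+00],
       [ 0.00000000e+00,  0.00000000e+00,  0.00000000e+00,
         1.00000000e+00]])}
scene {'vertical_fov': 56.415441429295605, 'cx': 322.2304523146383, 'cy': 202.4852983550973, 'cam_to_world': array([[ 0.75873396, -0.55430339,  0.34215572,  0.73847495],
       [ 0.6513747 ,  0.65029844, -0.39092574, -0.30285338],
       [-0.00581186,  0.51948022,  0.85446271,  0.82167482],
       [ 0.        ,  0.        ,  0.        ,  1.        ]])}
{'vertical_fov': 65.14853329933189, 'cx': 321.4473894351059, 'cy': 197.26701518798956, 'hand_eye': array([[ 6.41157156e-04,  9.57989298e-01,  2.86803231e-01,
         7.32835818e-02],
       [ 9.99999768e-01, -6.80048052e-04,  3.59889551e-05,
        -8.43316223e-05],
       [ 2.29517012e-04,  2.86803141e-01, -9.57989512e-01,
        -1.42214942e-01],
       [ 0.00000000e+00,  0.00000000e+00,  0.00000000e+00,
         1.00000000e+00]])}
```

View pics/top0.png

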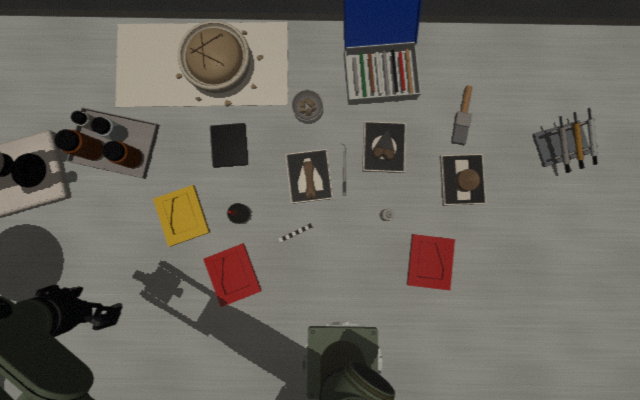

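View pics/scene0.png

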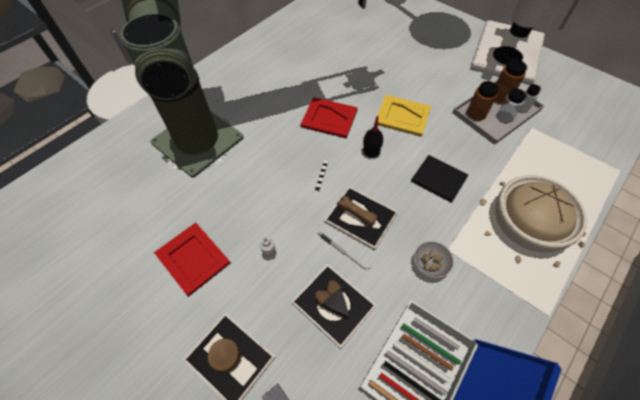

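The top view shows the pad at (229,145), tray_tooth with the toe bone at (309,176), tray_round with the tooth at (384,147) and tray_long with the vertebra at (463,179). The blower is at (238,213) and the glue bottle at (387,214). Red and yellow decoys lie nearer the robot. The scene view agrees with this.

```bash
cat > h.py <<'E'
from workcell import arm
import cv2,numpy as np
def R(a): c,s=np.cos(a),np.sin(a); return np.array([[c,s,0],[s,-c,0],[0,0,-1.]])
def ray(info,T,px):
    f=200/np.tan(np.radians(info["vertical_fov"])/2); px=np.atleast_2d(np.asarray(px,float))
    d=np.c_[(px[:,0]-info["cx"])/f,-(px[:,1]-info["cy"])/f,-np.ones(len(px))]
    return T[:3,3],d@T[:3,:3].T
def onplane(info,T,px,z):
    o,d=ray(info,T,px); return o+d*((z-o[2])/d[:,2])[:,None]
def proj(info,T,P):
    f=200/np.tan(np.radians(info["vertical_fov"])/2); q=(np.atleast_2d(P)-T[:3,3])@T[:3,:3]
    return np.c_[info["cx"]-f*q[:,0]/q[:,2],info["cy"]+f*q[:,1]/q[:,2]]
def tri(ia,Ta,pa,ib,Tb,pb):
    out=[]
    for x,y in zip(np.atleast_2d(pa),np.atleast_2d(pb)):
        o1,d1=ray(ia,Ta,x);o2,d2=ray(ib,Tb,y);d1=d1[0];d2=d2[0]
        s=np.linalg.lstsq(np.c_[d1,-d2],o2-o1,rcond=None)[0]
        p,q=o1+s[0]*d1,o2+s[1]*d2; out.append(np.r_[(p+q)/2,np.linalg.norm(p-q)])
    return np.array(out)
def wT(o):
    T=np.eye(4);T[:3,:3]=o["tool_rot"];T[:3,3]=o["tcp_pos"];return T@arm.camera_info("wrist")["hand_eye"]
def shot(name):
    o=arm.observe();p,d=arm.camera("wrist");cv2.imwrite(f"pics/{name}.png",p[:,:,::-1]);np.savez(name,T=wT(o),d=d);return p
E
python3 - <<'E'
from h import *
np.set_printoptions(precision=4,suppress=True)
i=arm.camera_info("top");px=[(229,145),(309,176),(384,147),(463,179),(238,213),(387,214)]
P=onplane(i,i["cam_to_world"],px,.014);print(P)
o=arm.observe();print(o["tool_rot"],o["t"])
for p in P[:4]:
  for a in (0,np.arctan2(p[1],p[0])):
    q=p.copy();q[2]=.25;q[:2]-=.035*np.array([np.cos(a),np.sin(a)]);print(np.hypot(*p[:2]),a,arm.ik(q,R(a)))
E
```

```text
[[ 0.5968  0.3289  0.014 ]
 [ 0.5119  0.1002  0.014 ]
 [ 0.5983 -0.1112  0.014 ]
 [ 0.5104 -0.3344  0.014 ]
 [ 0.4042  0.2972  0.014 ]
 [ 0.4082 -0.1203  0.014 ]]
[[-0.932   0.3624 -0.0011]
 [ 0.3624  0.932  -0.0019]
 [ 0.0003 -0.0021 -1.    ]] 0.1
0.6814728446826462 0 [ 0.3968  0.3537  1.3171 -0.      1.4707  1.9676]
0.6814728446826462 0.5036719256193125 [ 0.3699  0.344   1.33   -0.      1.4676  1.4371]
0.5215925675245486 0 [ 0.0293  0.0024  1.7267 -0.      1.4125  1.6001]
0.5215925675245486 0.19335121598197189 [ 0.0153  0.0008  1.7283 -0.      1.4125  1.3927]
0.6085016937009408 0 [-0.3456  0.1907  1.5213 -0.      1.4296  1.2252]
0.6085016937009408 -0.18371694780096542 [-0.3346  0.1893  1.5229 -0.      1.4294  1.4199]
0.610201577279104 0 [-0.7619  0.2058  1.5034 -0.      1.4324  0.8089]
0.610201577279104 -0.580068263690012 [-0.7305  0.1929  1.5186 -0.      1.43    1.4204]
```

```bash
python3 - <<'E'
from h import *
c=[]
for n,p in dict(long=(.51,-.334),round=(.598,-.111),tooth=(.512,.1),pad=(.597,.329))[::-1].items() if 0 else list(dict(pad=(.597,.329),tooth=(.512,.1),round=(.598,-.111),long=(.51,-.334)).items()):
    arm.movep([p[0]-.05,p[1],.25],R(0)); arm.wait(.2); im=shot("w_"+n)[:,:,::-1]
    c.append(im[20:320,120:520])
cv2.imwrite("pics/m1.png",np.vstack([np.hstack(c[:2]),np.hstack(c[2:])]))
print(arm.observe()["t"])
E
```

```text
5.7667
```

View pics/m1.png

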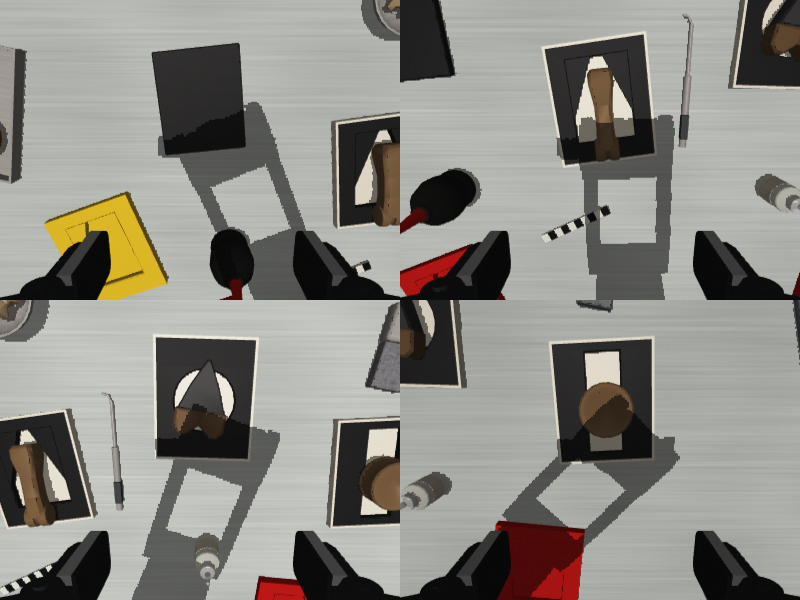

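The montage (clockwise from top left) shows the empty pad, the toe bone on tray_tooth with its narrow end pointing away from the robot, the vertebra on tray_long, and the tooth on tray_round with its point away. Next I enlarge each place in two wrist views.

```bash
python3 - <<'E'
from h import *
i=arm.camera_info("wrist")
P=dict(tooth=(.512,.1),round=(.598,-.111),long=(.51,-.334),pad=(.597,.329))
for k,prs in enumerate([[("tooth","tooth"),("tooth","round"),("round","round"),("round","tooth")],[("long","long"),("long","round"),("pad","pad"),("pad","tooth")]]):
    t=[]
    for ob,v in prs:
        T=np.load(f"w_{v}.npz")["T"]; u=proj(i,T,[*P[ob],.014])[0].round().astype(int)
        x0=int(np.clip(u[0]-100,0,440));y0=int(np.clip(u[1]-75,0,250));print(ob,v,u,x0,y0)
        im=cv2.imread(f"pics/w_{v}.png")[y0:y0+150,x0:x0+200]
        im=(255*(im/255.)**.6).astype(np.uint8); t.append(cv2.resize(im,None,fx=2,fy=2,interpolation=cv2.INTER_CUBIC))
    cv2.imwrite(f"pics/e{k}.png",np.vstack([np.hstack(t[:2]),np.hstack(t[2:])]))
E
```

```text
tooth tooth [322 124] 222 49
tooth round [155 193] 55 118
round round [323 124] 223 49
round tooth [514  45] 414 0
long long [323 124] 223 49
long round [500 196] 400 121
pad pad [322 123] 222 48
pad tooth [114  45] 14 0
```

View pics/e0.png

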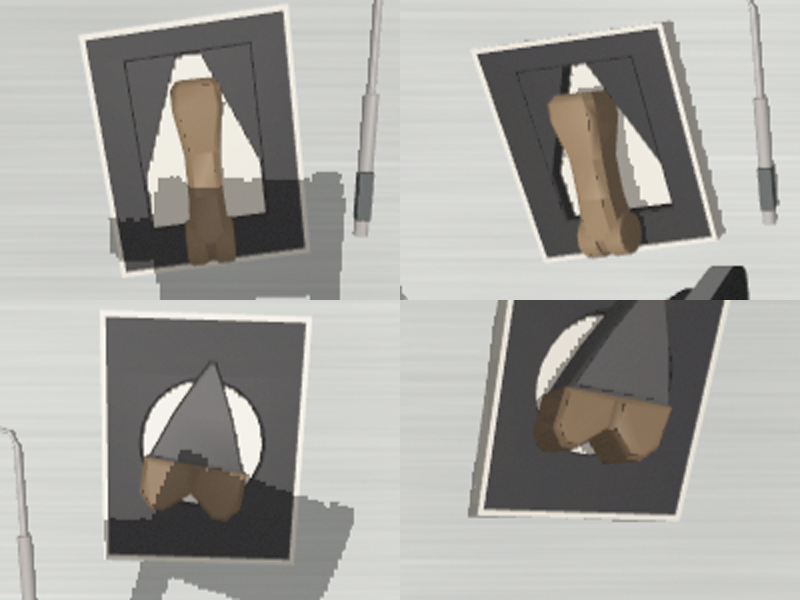

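View pics/e1.png

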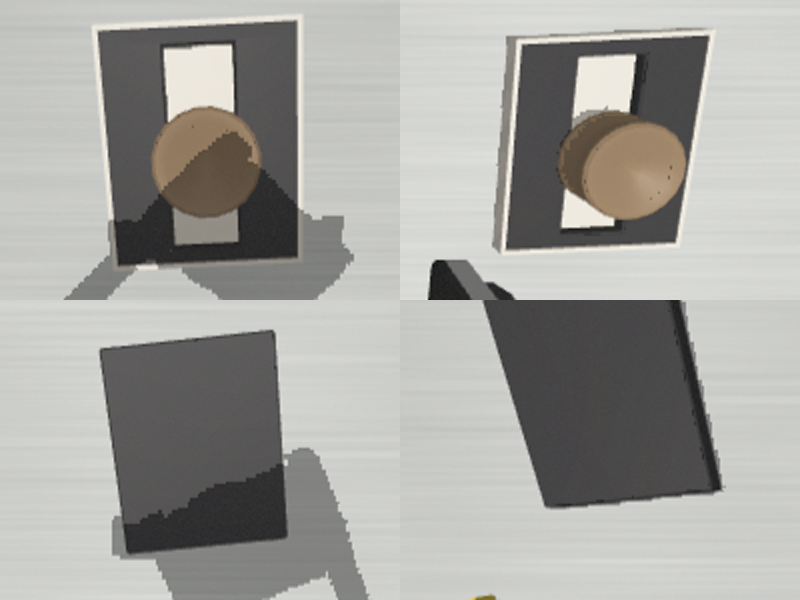

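I read the tray corners, vertebra top, root corners and bone corners off both enlargements. Now I triangulate them and fit the fossils to the depth cloud.

```bash
cat > est.py <<'E'
from h import *
np.set_printoptions(precision=4,suppress=True)
i=arm.camera_info("wrist");T={k:np.load(f"w_{k}.npz")["T"] for k in("tooth","round","long","pad")}
off={("tooth","tooth"):(222,49),("tooth","round"):(55,118),("round","round"):(223,49),("round","tooth"):(414,0),("long","long"):(223,49),("long","round"):(400,121),("pad","pad"):(222,48),("pad","tooth"):(14,0)}
U=lambda o,v,p:np.array(p)/2+off[o,v]
def tr(n,o,a,pa,b,pb): print(n,tri(i,T[a],U(o,a,pa),i,T[b],U(o,b,pb)))
A=dict(tooth=[(80,37),(288,6),(309,247),(124,277)],round=[(101,12),(311,18),(293,262),(106,257)],long=[(93,26),(302,15),(300,263),(115,268)],pad=[(100,49),(274,30),(287,236),(127,252)])
tr("tooth tray","tooth","tooth",A["tooth"],"round",[(73,51),(266,23),(318,238),(148,260)])
tr("long tray","long","long",A["long"],"round",[(117,40),(314,30),(282,243),(103,251)])
tr("round tray","round","round",A["round"][2:],"tooth",[(277,218),(79,213)])
tr("pad","pad","pad",A["pad"][2:],"tooth",[(314,190),(146,207)])
tr("vert top","long","long",[(206,162)],"round",[(234,170)])
tr("root","round","round",[(247,175),(147,158)],"tooth",[(271,105),(165,87)])
tr("bone block corner","tooth","tooth",[(172,86)],"round",[(151,100)])
for k in A:
    P=onplane(i,T[k],U(k,k,A[k]),.014)[:,:2]; e=np.roll(P,-1,0)-P
    x=(P[0]+P[1]-P[2]-P[3]);print(k,"centre",P.mean(0),"yaw",np.arctan2(x[1],x[0]),"sides",np.linalg.norm(e,axis=1))
def cloud(v,c,lo,hi,r=.075):
    d=np.load(f"w_{v}.npz")["d"];f=200/np.tan(np.radians(i["vertical_fov"])/2)
    w,h=np.meshgrid(np.arange(640),np.arange(400))
    Q=np.stack([(w-i["cx"])/f*d,-(h-i["cy"])/f*d,-d],-1)@T[v][:3,:3].T+T[v][:3,3]
    m=(d>0)&(np.hypot(Q[...,0]-c[0],Q[...,1]-c[1])<r)&(Q[...,2]>lo)&(Q[...,2]<hi); return Q[m]
for n,v,c,lo in(("bone","tooth",(.512,.1),.024),("vert","long",(.51,-.334),.04),("tooth","round",(.598,-.111),.033)):
    Q=cloud(v,c,lo,.07); r=cv2.minAreaRect((Q[:,:2]*1000).astype(np.float32))
    print(n,len(Q),"rect",r,"z pct",np.percentile(Q[:,2],[5,50,95]),"circ",cv2.minEnclosingCircle((Q[:,:2]*1000).astype(np.float32)))
E
python3 est.py
```

```text
tooth tray [[0.5738 0.1681 0.0124 0.0005]
 [0.5905 0.0511 0.0091 0.0006]
 [0.4527 0.0323 0.0122 0.0021]
 [0.4339 0.1483 0.01   0.0007]]
long tray [[ 0.578  -0.274   0.0126  0.0001]
 [ 0.5841 -0.3909  0.0127  0.0002]
 [ 0.4449 -0.3969  0.0165  0.0042]
 [ 0.4391 -0.2819  0.0138  0.001 ]]
round tray [[ 0.5296 -0.1693  0.012   0.0005]
 [ 0.5323 -0.0529  0.0124  0.0001]]
pad [[0.5449 0.2752 0.0108 0.0011]
 [0.535  0.3742 0.0114 0.0006]]
vert top [[ 0.5064 -0.3376  0.0454  0.0007]]
root [[ 0.586  -0.137   0.0363  0.0018]
 [ 0.5949 -0.081   0.0347  0.0014]]
bone block corner [[0.5473 0.1158 0.0291 0.0004]]
tooth centre [0.5132 0.1001] yaw 0.1409097770041407 sides [0.1171 0.1373 0.1162 0.1407]
round centre [ 0.601  -0.1126] yaw -0.021751769661386762 sides [0.1168 0.1396 0.116  0.1394]
long centre [ 0.5106 -0.3358] yaw 0.04813831722649322 sides [0.1166 0.1417 0.115  0.1394]
pad centre [0.5993 0.3306] yaw 0.10139389282055344 sides [0.0982 0.1173 0.0988 0.1173]
bone 1971 rect ((499.5352478027344, 98.55743408203125), (104.52873992919922, 27.952301025390625), 6.093652725219727) z pct [0.0328 0.0366 0.041 ] circ ((499.3176574707031, 98.71896362304688), 52.747135162353516)
vert 2311 rect ((505.8487548828125, -337.4040832519531), (58.63227844238281, 58.86568832397461), 0.4195595383644104) z pct [0.0408 0.046  0.0483] circ ((505.54705810546875, -337.0726318359375), 29.823986053466797)
tooth 2570 rect ((604.6024169921875, -110.21266174316406), (57.85901641845703, 83.79983520507812), 81.19782257080078) z pct [0.0367 0.0389 0.0405] circ ((602.0257568359375, -109.50689697265625), 44.59543228149414)
```

```bash
cat >> est.py <<'E'
print("----")
def loc(k,c,yaw,v,pts,z):
    P=onplane(i,T[v],U(k,v,pts),z)[:,:2]-c; C,S=np.cos(yaw),np.sin(yaw)
    print(k,v,z,(P@np.array([[C,-S],[S,C]])*1000).round(1).tolist())
for z in(.004,.014):
    loc("tooth",(.5132,.1001),.141,"tooth",[(155,227),(265,213),(176,54),(201,53)],z)
    loc("tooth",(.5132,.1001),.141,"round",[(271,205),(175,63)],z)
    loc("long",(.5106,-.3358),.048,"long",[(163,44),(234,42),(238,242),(174,244)],z)
    loc("round",(.601,-.1126),-.022,"round",[(141,140),(265,140),(190,80),(190,205)],z)
E
python3 est.py | sed '1,/----/d'
```

```text
tooth tooth 0.004 [[-44.3, 34.9], [-45.1, -34.3], [54.2, 6.8], [52.7, -7.7]]
tooth round 0.004 [[-46.3, -30.0], [53.4, 4.8]]
long long 0.004 [[60.0, 20.2], [59.2, -20.8], [-58.3, -20.0], [-57.8, 20.4]]
round round 0.004 [[0.8, 37.1], [2.7, -37.6], [35.7, 8.3], [-37.6, 6.7]]
tooth tooth 0.014 [[-42.6, 33.9], [-43.3, -33.5], [53.3, 6.5], [51.9, -7.5]]
tooth round 0.014 [[-43.1, -34.9], [54.0, -1.0]]
long long 0.014 [[59.0, 19.8], [58.3, -20.2], [-56.2, -19.4], [-55.7, 19.9]]
round round 0.014 [[1.3, 36.3], [3.1, -36.5], [35.3, 8.2], [-36.2, 6.7]]
```

The heights and sizes match the given values within about 1.5 mm, and every cut-out is centred on its tray. First move: the vertebra onto the pad.

```bash
cat >> h.py <<'E'
np.set_printoptions(precision=4,suppress=True)
H=.2
def say(m):
    o=arm.observe();print(m,"t",round(o["t"],2),"tcp",o["tcp_pos"],"gap",round(o["finger_gap"],4),"gf",o["gripper_force"],"F",o["ft_force"])
def pick(xy,yaw,z):
    arm.movep([*xy,H],R(yaw)); arm.servo_line([*xy,z+.05],v=.2)
    if arm.servo_line([*xy,z],v=.06,threshold=10): say("TOUCHED going down")
    arm.clamp(); say("clamped"); arm.servo_line([*xy,z+.03],v=.08); arm.servo_line([*xy,H],v=.25); say("lifted")
def place(xy,yaw,z0,z1):
    arm.movep([*xy,H],R(yaw)); arm.servo_line([*xy,z0],v=.2); arm.wait(.2)
    say("above"); print("stop",arm.servo_line([*xy,z1],v=.03,threshold=6)); say("down")
    arm.ungrasp(); arm.wait(.3); say("open"); arm.servo_line([*xy,H],v=.2)
E
python3 - <<'E'
from h import *
pick((.5057,-.3373),.05,.0145)
place((.5993,.3306),.101,.035,.0125)
E
```

```text
clamped t 8.33 tcp [ 0.5063 -0.3378  0.0157] gap 0.0579 gf 63.54674435220659 F [-0.516   1.0227  5.5541]
lifted t 9.63 tcp [ 0.5047 -0.3364  0.1981] gap 0.0579 gf 64.27212780341506 F [ 0.2112 -0.0851 -2.7851]
above t 13.21 tcp [0.6007 0.3312 0.0371] gap 0.0578 gf 64.27694200538099 F [-0.1288 -0.2757 -1.7458]
stop True
down t 13.82 tcp [0.5989 0.3304 0.0158] gap 0.0577 gf 64.75893882103264 F [-0.9505 -1.1421  4.0176]
open t 14.52 tcp [0.5977 0.33   0.0145] gap 0.0854 gf 0.0 F [0.0814 0.0698 0.7263]
```

```bash
python3 - <<'E'
from h import *
pick((.4995,.0986),.106,.0205)
place((.5112,-.3358),.048,.035,.009)
shot("a1")
E
```

```text
clamped t 18.98 tcp [0.4998 0.0986 0.0209] gap 0.0186 gf 60.74894607067108 F [-0.8421 -0.4902  3.3644]
lifted t 20.26 tcp [0.4982 0.0985 0.1983] gap 0.0181 gf 60.35640098154545 F [-0.8254  0.1874 -2.6974]
above t 23.03 tcp [ 0.5123 -0.3367  0.0368] gap 0.0183 gf 60.345558822155 F [-0.8281 -0.9594 -1.5814]
stop True
down t 23.6 tcp [ 0.5109 -0.3359  0.0199] gap 0.0182 gf 61.18742968887091 F [-0.4163  0.2209  4.3306]
open t 24.56 tcp [ 0.5102 -0.3352  0.0192] gap 0.0854 gf 0.0 F [0.0244 0.1243 0.4977]
```

View pics/a1.png

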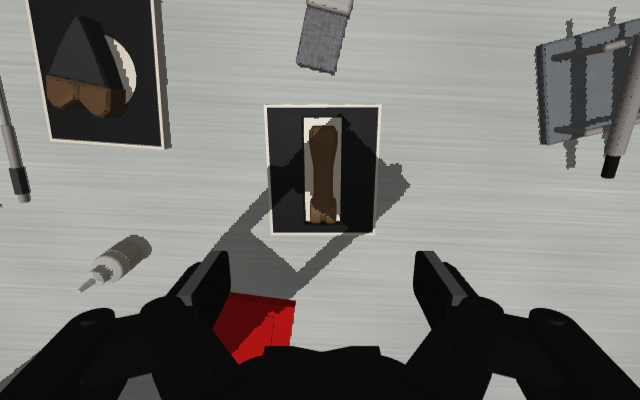

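The bone lies inside the long cut-out, spanning rows 125–222, with its lobed end close to the cut-out's near edge at (323,220). I check its height and centring in the depth.

```bash
cat >> h.py <<'E'
def cloud(v):
    i=arm.camera_info("wrist");z=np.load(f"{v}.npz");d=z["d"];T=z["T"];f=200/np.tan(np.radians(i["vertical_fov"])/2)
    w,h=np.meshgrid(np.arange(640),np.arange(400))
    return np.stack([(w-i["cx"])/f*d,-(h-i["cy"])/f*d,-d],-1)@T[:3,:3].T+T[:3,3]
E
python3 - <<'E'
from h import *
Q=cloud("a1"); c,s=np.cos(.048),np.sin(.048)
P=(Q-[.5106,-.3358,0])@np.array([[c,-s,0],[s,c,0],[0,0,1]])*1000
m=(abs(P[...,0])<75)&(abs(P[...,1])<25)&(P[...,2]>17)&(P[...,2]<60)
r=cv2.minAreaRect(P[m][:,:2].astype(np.float32));print(r)
for x in range(-52,56,8):
    k=(abs(P[...,0]-x)<4)&(abs(P[...,1])<8); print(x,np.percentile(P[k][:,2],[10,50,90]).round(1))
k=(abs(P[...,0])<65)&(abs(abs(P[...,1])-40)<10);print("foam",np.median(P[k][:,2]))
E
```

```text
((-1.1942939758300781, -0.3504800796508789), (102.76100158691406, 27.69116973876953), 0.03244417533278465)
-52 [23.9 25.7 28.1]
-44 [27.7 29.9 31.8]
-36 [30.1 30.9 32.1]
-28 [30.2 31.  32. ]
-20 [30.2 31.2 32.2]
-12 [30.1 31.4 32.4]
-4 [30.3 31.4 32.4]
4 [30.2 31.5 32.6]
12 [272.9 280.9 286.4]
20 [32.4 33.4 34.5]
28 [33.5 34.7 35.6]
36 [34.7 35.7 36.5]
44 [34.  35.4 36.5]
52 [ 3.   4.4 33. ]
foam 243.5462017860001
```

The bone is seated: shaft top at 31.4 mm and 1.2 mm off centre. Next the tooth.

```bash
python3 - <<'E'
from h import *
pick((.5799,-.1064),-.154,.0145)
place((.4924,.0971),.141,.035,.0045)
arm.movep([.463,.1,.25],R(0));arm.wait(.2)
shot("a2")
E
```

```text
clamped t 28.8 tcp [ 0.5808 -0.1067  0.0155] gap 0.0567 gf 65.25202380493283 F [0.9078 0.4836 4.6849]
lifted t 30.1 tcp [ 0.5786 -0.106   0.1982] gap 0.0567 gf 64.73644714336842 F [-0.3231  0.1425 -1.7058]
above t 32.17 tcp [0.4937 0.0971 0.0364] gap 0.0568 gf 64.7057754965499 F [ 0.5949  0.4902 -0.4684]
stop True
down t 32.97 tcp [0.492  0.0971 0.0096] gap 0.0565 gf 69.1319309512619 F [-1.9261 -0.1563  5.9796]
open t 33.67 tcp [0.4909 0.097  0.0086] gap 0.0856 gf 0.0 F [-0.1345 -0.2811  0.1356]
```

View pics/a2.png

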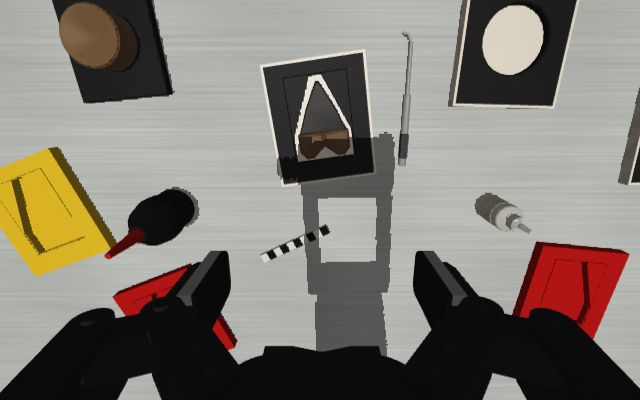

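The tooth sits in its cut-out with an even white border, spanning (297–352, 75–158). The vertebra stands on the pad at (90,35), and tray_round is empty at (513,40). I check the depth and measure the vertebra.

```bash
python3 - <<'E'
from h import *
Q=cloud("a2"); c,s=np.cos(.141),np.sin(.141)
P=(Q-[.5132,.1001,0])@np.array([[c,-s,0],[s,c,0],[0,0,1]])*1000
m=(abs(P[...,0])<60)&(abs(P[...,1])<36)&(P[...,2]>18)&(P[...,2]<60)
print(cv2.minAreaRect(P[m][:,:2].astype(np.float32)),"expect x centre 4")
for x in(-30,-20,-5,10,25):
    k=m&(abs(P[...,0]-x)<4);print(x,np.median(P[k][:,2]))
for y in(-20,0,20):
    k=m&(abs(P[...,1]-y)<4)&(abs(P[...,0]+15)<8);print("y",y,np.median(P[k][:,2]))
arm.movep([.547,.329,.25],R(0));arm.wait(.2);shot("a3")
Q=cloud("a3");m=(np.hypot(Q[...,0]-.599,Q[...,1]-.33)<.05)&(Q[...,2]>.04)&(Q[...,2]<.07)
k=(Q[m][:,:2]*1000).astype(np.float32);print(cv2.minAreaRect(k),cv2.minEnclosingCircle(k),np.median(Q[m][:,2]))
E
```

```text
((2.9477081298828125, -0.3950920104980469), (57.94388198852539, 83.42768096923828), 89.3230972290039) expect x centre 4
-30 29.53854673140438
-20 29.60108956588653
-5 28.6854853323274
10 28.707949153021385
25 28.69537993256227
y -20 29.420735814293497
y 0 28.564967132417518
y 20 29.34876618298626
((598.3572387695312, 330.2244567871094), (58.45474624633789, 59.05807113647461), 44.71892166137695) ((598.1943969726562, 330.40887451171875), 29.91200065612793) 0.04600984902275437
```

The tooth is seated about 1 mm off centre. Last, the vertebra into tray_round.

```bash
python3 - <<'E'
from h import *
pick((.5983,.3303),.1,.0145)
place((.601,-.1126),-.02,.035,.0045)
arm.movep([.549,-.111,.25],R(0));arm.wait(.2);im=shot("a4")
Q=cloud("a4");m=(np.hypot(Q[...,0]-.601,Q[...,1]+.1126)<.05)&(Q[...,2]>.027)&(Q[...,2]<.07)
k=(Q[m][:,:2]*1000).astype(np.float32);print(cv2.minAreaRect(k),cv2.minEnclosingCircle(k),np.percentile(Q[m][:,2],[10,50,90]))
for d in([.02,0],[-.02,0],[0,.02],[0,-.02]):
    q=np.hypot(Q[...,0]-.601-d[0],Q[...,1]+.1126-d[1])<.006;print(d,np.median(Q[q][:,2]))
p,_=arm.camera("top");cv2.imwrite("pics/top1.png",p[100:260,180:520,::-1])
a=cv2.resize(p[100:260,180:520,::-1],(640,301));cv2.imwrite("pics/fin.png",np.vstack([im[:290,:,::-1],a]))
E
```

```text
clamped t 39.17 tcp [0.5993 0.3307 0.0159] gap 0.0577 gf 64.30225507356226 F [-1.0168  0.53    4.9341]
lifted t 40.47 tcp [0.597  0.3298 0.1978] gap 0.0575 gf 64.27056237123907 F [-0.6318 -0.5475 -2.8714]
above t 43.27 tcp [ 0.6024 -0.113   0.0368] gap 0.0577 gf 64.27595319226384 F [-1.0817  0.5959 -1.688 ]
stop True
down t 44.18 tcp [ 0.6011 -0.1119  0.006 ] gap 0.0578 gf 68.25169866344368 F [0.068  0.1104 4.5081]
open t 44.7 tcp [ 0.601  -0.1117  0.0051] gap 0.0615 gf 64.32475757610518 F [ 4.1855 -0.565  -1.2741]
((600.2040405273438, -111.63006591796875), (58.09882736206055, 58.70627975463867), 0.04419565573334694) ((600.476806640625, -111.84952545166016), 29.871074676513672) [0.031  0.0359 0.0377]
[0.02, 0] 0.38984135181749197
[-0.02, 0] 0.03567168418423694
[0, 0.02] 0.03577434941375582
[0, -0.02] 0.036086928839770493
```

View pics/fin.png

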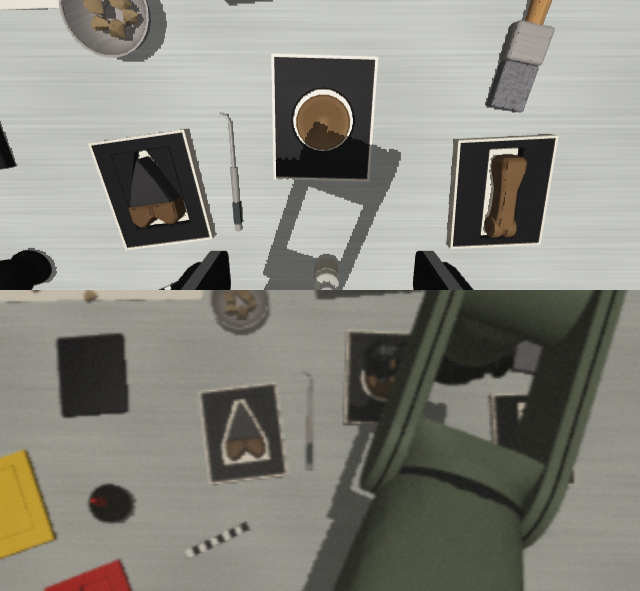

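The picture shows all three fossils in their own cut-outs: vertebra at (323,120), tooth at (157,190) and bone at (505,195). The pad is empty, and the blower and glue bottle are still in place. The gripper is clear, so I hand in.

```bash
python3 - <<'E'
from h import *
say("end"); print(arm.hand_in())
E
```

```text
end t 46.52 tcp [ 0.5488 -0.1108  0.2484] gap 0.0854 gf 0.0 F [-0.8602 -0.2346 -0.107 ]
the job is handed in; nothing more can be done
None
```

I handed the job in at about 46.5 s with all three fossils measured down in their own cut-outs, each within about 1.5 mm of centre; the vertebra was rested on the pad on the way, and no verdict came back.

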